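# Load the plate washer and lock the shuttle in its side pocket

## Task

Load the blue strip-plate shuttle into the plate washer: slide it, plate end first, through the mouth and in under the smoked hood until you feel it meet the inner stop, then shift it sideways, towards the pocket side, as far as it goes, so that the plate sits behind the inner shoulder and cannot be drawn straight out. How deep the stop lies differs from machine to machine, so feel for it gently, do not ram it, and leave the shuttle lying flat and square with its orange tab released outside the mouth. Do not disturb the other things on the bench.

Things in the scene. Friction and masses are not known exactly. Their poses are not given: they have to be found in the camera images.
- shuttle: Loose shuttle, 250 g. Plate 100 long (x), 60 wide (y): blue frame 14 high, white well block (92 x 52) to 26 high. Origin: centre of the plate's underside; x points from tab to plate (plate enters first), z up. A blue neck 14 wide, 5 to 15 high, runs back from the plate to an orange upright tab at x = -157. Grip the plate across its middle, or the tab.
- shuttle_tab (a point): Centre of the shuttle's orange tab, 40 mm above the underside. The tab is 30 long (x), 12 thick (y), 5 to 51 above the underside; grip it across its 12 mm (along the shuttle's y).
- washer: Fixed white plate washer with smoked hood. Origin: on the table under the middle of its mouth, in the plane of the front wall; x points into the machine, y to the pocket side (left, looking in), z up. Steel deck, top at z = 6, reaches out to x = -120. Hood spans x 0 to 190, y -85 to 95; its top rises from z = 44 at the mouth to 145. Housing behind it 160 high.
- washer_mouth (a point): Middle of the mouth at deck height (z = 6); axes as the washer's. The straight channel is 64 wide (y -32 to 32), its ceiling 32 above the deck. Two grey lead-in cheeks, 32 high, flare from 64 to about 75 apart at x = -24. The right wall (y = -32) runs straight on inside.
- washer_pocket (a point): Pocket-side wall inside (y = 46), at deck height, x = 100. On the pocket side a shoulder (inner face y = 32) ends at an unknown x between 35 and 67; beyond it the pocket is open to y = 46. The cross stop lies 104 beyond the shoulder's end: the 100 mm plate, against the stop, has 4 mm of play and can shift about 14 mm to +y.
- spare_frame: Bystander: loose grey strip frame 100 x 60 x 26 without neck or tab. Origin: centre of underside.
- sample_jar: Bystander: loose white jar with yellow lid, 80 diameter, 100 high. Origin: centre of underside.
- tip_box: Bystander: loose clear box of yellow pipette tips, 85 x 120 x 60 high. Origin: centre of underside.
Things that resemble listed ones, but are neither listed nor needed, are in the scene too. Several things look just like the shuttle: the one meant starts farthest to the robot's right.

How it is judged (in metres and radians):
At the end, for the whole second after the job is handed in: The shuttle's plate lies behind the inner shoulder: its origin is more than 80 mm in from the mouth and 10 to 22 mm to the pocket side of the channel's middle, on the deck (underside within 4 mm of it), square to the channel and flat within about 0.06 rad, at rest and released (x of shuttle in the frame of washer above 0.08 m and y of shuttle in the frame of washer between 0.01 and 0.022 m and z of shuttle in the frame of washer below 0.01 m and angle between the x axis of shuttle and the x axis of washer, either way round below 0.07 rad and angle between shuttle's own z axis and vertical below 0.06 rad and linear speed of shuttle below 0.01 m/s); the robot touches nothing.
It fails at once if the shuttle is rammed or forced against the washer with more than 40 N (contact force between shuttle and washer above 40 N).
It fails at once if a bystander (spare frame, jar or tip box) is moved more than 20 mm (distance of any of spare_frame, sample_jar, tip_box from where it was at the start of the episode above 0.02 m).
It also fails if it takes over 53 s, if anything falls off the work surface, if the arm or the gripper's body presses on something with over 40 N, if the wrist force passes 120 N, or if a joint passes its speed limit or range.

## Robot

A 6-joint arm with a two-finger parallel gripper is mounted at the origin on the work surface. World frame = base frame: x ahead of the robot, y to its left, z up, the work surface at z = 0. Lengths are in mm, angles in rad, forces in N, time in s.
With the tool pointing down it reaches from about 350 to 775 mm from the base axis. Payload 7.3 kg.
Tool frame: the origin (TCP) lies on the centre line of the jaws, within the pads' length; the fingertips stand 14 mm ahead of it and the grasp point (between the pads) lies 5 mm behind it; z points along the fingers, y is the line along which they close (so a half turn about z gives the same grasp; the last joint's range is limited). The gripper opens to 92 mm and grips with 3 to 60 N. Pads are 19 mm wide; open, the fingers measure 130 mm over their backs; the gripper's body (75 mm by 190 mm) begins 47 mm behind the grasp point.
Start: joints at [1.021, 0.342, 1.524, -0, 1.275, -0.146], TCP at [206.268, 482.801, 240.741] pointing down, gripper open.
Joint ranges: [-2.53, 2.53], [-0.77, 2.02], [0.04, 2.7], [-1, 4.14], [0.28, 2.66], [-3.11, 3.11]. Speed limits (rad/s): [2.57, 2.57, 3.14, 3.14, 3.14, 3.14].

## Interface

Orientations are given as [roll, pitch, yaw] about the fixed x, y, z axes, in that order (R = Rz(yaw) Ry(pitch) Rx(roll)).
In Python, from plant import get_obs, capture, bot, spot_in, trace, pinpoint gives the robot as it stands.
- The arm moves only by the tool play_rows, never from a script. Its argument "rows" is a list of rows, each a list of 2 entries, a list of its own where there are three numbers: the shift along the world's x, y, z in units of 3 cm (1.0 is 3 cm), then the turn, a rotation vector about the world's x, y, z in units of 8 degrees (1.0 is 8 degrees). A call has 1 to 12 rows; each row shifts and turns the commanded pose from where the row before left it; what a row does not reach is not made up. A row lasts 1/8 s, in which the tool goes at most 62.5 mm and 10.7 degrees, less where a joint would pass 70% of its speed; a pose out of reach is approached as far as the arm can. A call with a number of a shift or a turn outside -1 to 1 is refused whole. A call with a gripper value outside its range is refused whole. "hand" is the opening, from -1 (shut) to 1 (fully open), set as the call begins (left out, the last holds). The fingers move at their own pace and stop on an object; the grip force is fixed at half the most. Time passes only in rows, so rows that do not move let the fingers close. It gives the time, the measured TCP pose, the force, the opening and the grip force at its end, in the units of the state.
- get_obs(): the state, without advancing time (a new reading comes with each control period).
- capture(name): name is "scene" or "top"; returns a dict with "frame" (480x640x3 uint8, red, green, blue), "fov_y" (degrees; the focal length in pixels is half the picture's height over the tangent of half this angle, whatever the lens; pixels are square), "cx", "cy" (the principal point, pixels), "dist" ([k1, k2, p1, p2, k3] as OpenCV has them; the pictures are not rectified), "rvec" (rotation vector, rad) and "tvec" (3), from world to camera coordinates, as OpenCV has them. Camera axes: x right, y down, z forward; pixel columns grow to the right and rows downward; lengths in mm; the calibration is good to about 2 mm. A picture is of the moment at which its call begins. There is no depth.
- bot.close_job(): hands the job in; it is judged then, once.
Trained networks look in the newest picture that a camera, given by its name, has taken for a name from the list of things; names that differ only in an ending like _2 or _b are one class to them, and where a whole thing is asked for, a point or a joint stands for the part that bears it (a point fixed in the world has none). Each returns a list of dicts, best first, with "p" (0 to 1); they miss things now and then, are a little off and sometimes report something else, mostly with a low value. They report only what shows in the picture. A call takes as long as a camera call. They do not tell look-alikes from the thing itself.
- spot_in(query, camera): "at" ([row, column] in pixels, amid what is visible of it).
- trace(query, camera): "mask" (480x640 bool, what is visible of it) and "at" ([row, column] in pixels, amid what is visible of it).
- pinpoint(query, camera): "at" ([row, column] in pixels: a listed point, or the origin of a listed thing).
The state is a dict: "time": time; "joint_positions": joint angles; "dq": joint speeds; "tau": joint torques, N m; "tool_pos": TCP position; "tcp_rot": TCP orientation; "contact_force": force on the tool from outside, world axes, zero at the start; "moment": the same for the moment, N m; "grip_width": finger opening in mm; "finger_force": force on a finger pad.
Only numpy, scipy, OpenCV 4.12 (cv2) and the standard library are available. Lean on these libraries where they do the work, as an engineer would, in place of code of your own. Each camera call takes 0.05 s, during which the arm holds its last target. There are 200 camera calls.

## Working session

There is one attempt and no reset: what is moved stays moved. The work goes in short steps, Python scripts to look and compute and a tool call to move; the robot and the scene stay as the last step left them, time stands still between calls to the robot, and variables do not carry over. Pictures are saved under pics/ and viewed, at most 10 in all, crops included, and the job is handed in when it is done.

Besides the shell and the picture viewer there is one more tool, called after "Emit:" as a command line: name --argument value ..., lists and objects as JSON in quotes. play_rows: Moves the arm, as the interface text tells. Shifts and turns lie within -1 to 1; 1 stands for 3 cm of shift or 8 degrees of turn. Its arguments: {"type":"object","properties":{"rows":{"type":"array"},"hand":{"type":"number"}},"required":["rows"]}

```bash
mkdir -p pics; cat > h.py <<'E'
import numpy as np, cv2
from plant import get_obs, capture, bot, spot_in, trace, pinpoint
def cam(c):
    f=240/np.tan(np.radians(c['fov_y'])/2)
    K=np.array([[f,0,c['cx']],[0,f,c['cy']],[0,0,1.]])
    return K,np.array(c['dist'],float),np.array(c['rvec'],float),np.array(c['tvec'],float)
def ray(c,at,z):
    K,d,r,t=cam(c)
    p=cv2.undistortPoints(np.array([[[at[1],at[0]]]],float),K,d)[0,0]
    R=cv2.Rodrigues(r)[0]; o=-R.T@t.ravel(); v=R.T@np.array([p[0],p[1],1])
    return o+v*(z-o[2])/v[2]
def proj(c,P):
    K,d,r,t=cam(c)
    return cv2.projectPoints(np.array(P,float).reshape(-1,1,3),r,t,K,d)[0].reshape(-1,2)
E
python3 - <<'E'
from h import *
for n in ('scene','top'):
    c=capture(n); cv2.imwrite(f'pics/{n}0.png',c['frame'][...,::-1])
    K,d,r,t=cam(c); print(n,-cv2.Rodrigues(r)[0].T@t.ravel())
    for q,z in (('shuttle',0),('shuttle_tab',40),('washer',0),('washer_mouth',6),('washer_pocket',6),('spare_frame',0),('sample_jar',0),('tip_box',0)):
        print(q,[(round(x['p'],2),np.round(x['at']).tolist(),np.round(ray(c,x['at'],z)[:2]).tolist()) for x in pinpoint(q,n)])
print(get_obs())
E
```

```text
scene [1183.43851473  -23.05577705  838.28562552]
shuttle [(0.91, [241.0, 360.0], [536.0, 139.0]), (0.86, [171.0, 429.0], [329.0, 346.0])]
shuttle_tab [(0.82, [230.0, 433.0], [552.0, 294.0]), (0.55, [117.0, 436.0], [164.0, 401.0])]
washer [(0.84, [263.0, 215.0], [569.0, -181.0])]
washer_mouth [(0.89, [259.0, 219.0], [564.0, -170.0])]
washer_pocket []
spare_frame [(0.63, [304.0, 433.0], [710.0, 262.0]), (0.23, [356.0, 229.0], [787.0, -148.0])]
sample_jar [(0.83, [337.0, 334.0], [765.0, 53.0]), (0.74, [354.0, 230.0], [782.0, -145.0])]
tip_box [(0.56, [355.0, 230.0], [785.0, -145.0])]
top [ 487.8477603    41.22048469 1218.82790511]
shuttle [(0.89, [354.0, 184.0], [324.0, 342.0]), (0.86, [252.0, 277.0], [531.0, 140.0])]
shuttle_tab [(0.95, [428.0, 154.0], [176.0, 399.0]), (0.59, [242.0, 200.0], [553.0, 294.0])]
washer [(0.7, [234.0, 428.0], [560.0, -171.0])]
washer_mouth [(0.68, [230.0, 431.0], [566.0, -178.0])]
washer_pocket []
spare_frame [(0.95, [165.0, 221.0], [715.0, 256.0])]
sample_jar [(0.72, [139.0, 318.0], [765.0, 51.0])]
tip_box [(0.75, [128.0, 408.0], [784.0, -139.0])]
{'time': 0.9, 'joint_positions': array([ 1.02097080e+00,  3.41985145e-01,  1.52407825e+00,  2.51638372e-05,
        1.27539799e+00, -1.45972949e-01]), 'dq': array([-0.00105031,  0.00066243, -0.00010674,  0.00015047, -0.00055466,
       -0.00073022]), 'tau': array([-8.66971459e-04, -4.31121254e+01, -2.44478381e+01,  7.18739466e-02,
        4.82655340e-02,  4.57155977e-05]), 'tool_pos': array([206.28100589, 482.80797561, 240.75582863]), 'tcp_rot': array([ 3.14145928e+00, -4.72516973e-06,  2.73773275e+00]), 'contact_force': array([ 0.39183254, -0.74138076, -0.01069248]), 'moment': array([-0.01523275,  0.03323456,  0.01504084]), 'finger_force': 0.0, 'grip_width': 91.940299622105}
```

View pics/scene0.png

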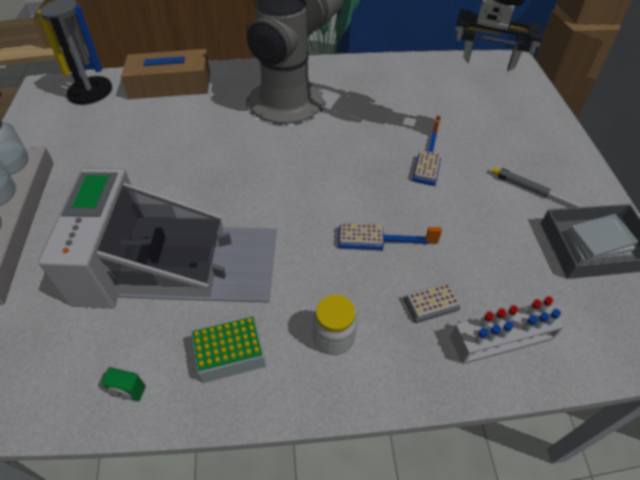

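View pics/top0.png

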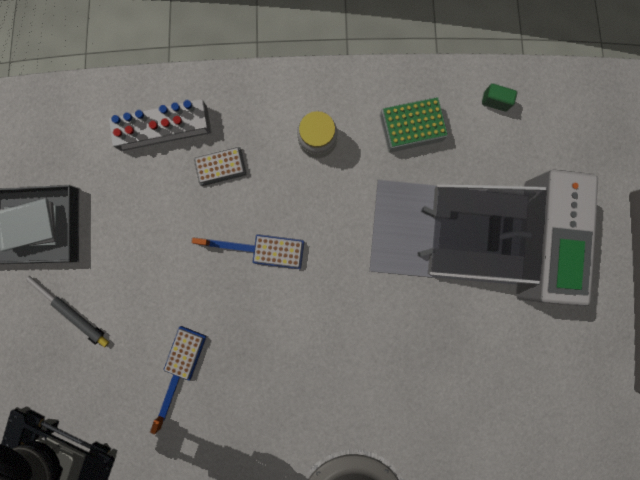

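Candidates for the shuttle in the top picture: (row 252, col 277), at y≈140, and (354, 184), at y≈342. The grey frame at (165, 221) has no tab. The shuttle farthest to the robot's right (lowest y) is the one at (252, 277). Next I check it and the washer in close crops with a model overlay.

```bash
cat >> h.py <<'E'
def T(pose,P):
    x,y,a=pose; P=np.array(P,float); c,s=np.cos(a),np.sin(a)
    return np.c_[x+c*P[:,0]-s*P[:,1], y+s*P[:,0]+c*P[:,1], P[:,2]]
def box(x0,x1,y0,y1,z): return [[x0,y0,z],[x1,y0,z],[x1,y1,z],[x0,y1,z],[x0,y0,z]]
def crop(c,r0,r1,c0,c1,k,lines,name,big=True):
    im=cv2.resize(c['frame'][r0:r1,c0:c1,::-1],None,fx=k,fy=k,interpolation=cv2.INTER_CUBIC)
    for P,col in lines:
        p=(proj(c,P)-[c0,r0]+.5)*k-.5
        cv2.polylines(im,[np.round(p).astype(int)],False,col,1)
    cv2.imwrite(name,im)
def washer_lines(W):
    L=[[[-120,-80,6],[-120,80,6]],box(0,190,-85,95,0)[3:]+[[0,-85,0]],[[0,-85,44],[0,95,44]],[[0,-85,44],[190,-85,145]],[[0,95,44],[190,95,145]],
       [[0,-32,6],[-24,-37.5,6]],[[0,32,6],[-24,37.5,6]],[[0,-32,38],[-24,-37.5,38]],[[0,32,38],[-24,37.5,38]]]
    return [(T(W,l),(0,0,255)) for l in L]
def shuttle_lines(S,z=0):
    L=[box(-50,50,-30,30,0),box(-46,46,-26,26,26),box(-172,-142,-6,6,51)]
    return [(T(S,np.array(l)+[0,0,z]),(0,255,0)) for l in L]
E
python3 - <<'E'
from h import *
W=(565,-174,-1.62); S=(533.5,139.5,-1.693)
c=capture('top')
crop(c,160,310,360,610,3,washer_lines(W),'pics/wt.png')
crop(c,210,290,180,320,5,shuttle_lines(S),'pics/st.png')
c=capture('scene')
crop(c,150,320,30,290,3,washer_lines(W),'pics/ws.png')
E
```

```text
(no output)
```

View pics/wt.png

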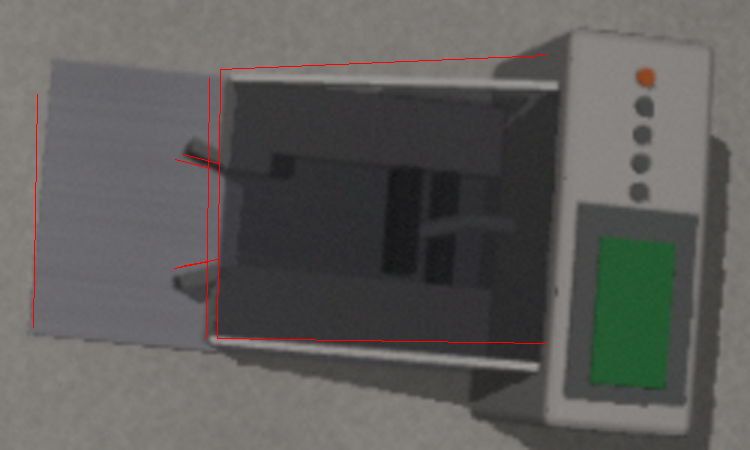

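View pics/st.png

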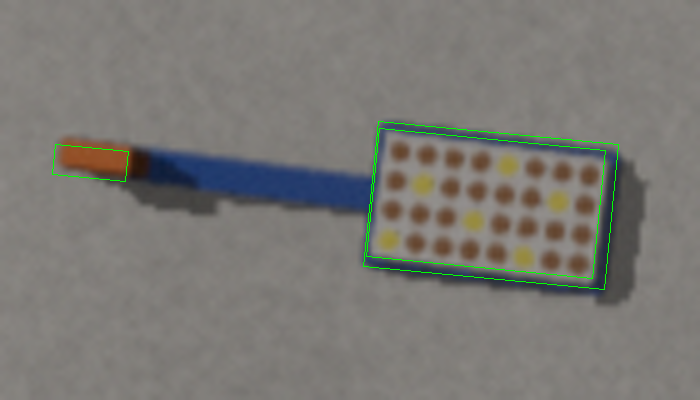

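View pics/ws.png

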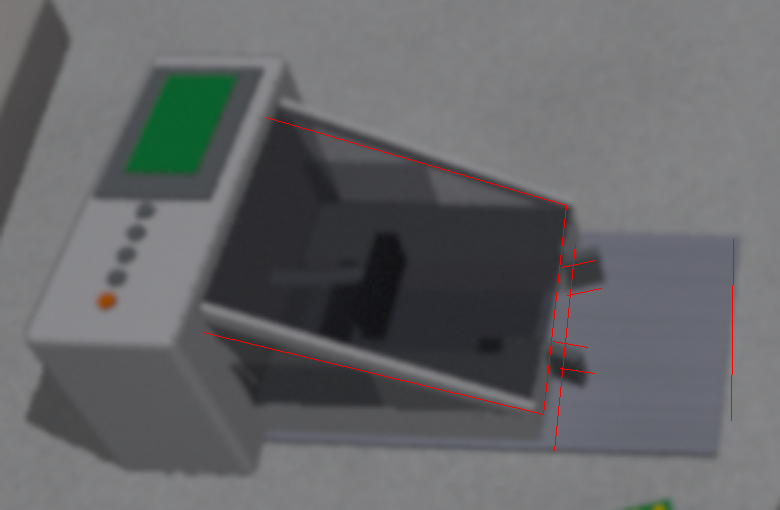

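The crops show the chosen shuttle, with blue frame, neck and orange tab (crop centre 490, 205). The washer is rotated slightly from my guess: its hood corners are at (230, 78) and (211, 343) in the top crop. I fit both poses from corners.

```bash
cat > fit.py <<'E'
from h import *
from scipy.optimize import least_squares
ct=capture('top'); cs=capture('scene')
def px(p,c0,r0,k): return [(p[0]+.5)/k-.5+c0,(p[1]+.5)/k-.5+r0]
M=[[0,95,44],[0,-85,44],[190,95,145],[190,-85,145]]
t=[px(p,360,160,3) for p in [(229,77),(211,344),(560,84),(539,371)]]
s=[px(p,30,150,3) for p in [(542,410),(570,205),(203,308),(282,100)]]
dt=[px(p,360,160,3) for p in [(52,60),(32,334)]]; ds=[px(p,30,150,3) for p in [(717,454),(737,237)]]
def f(v):
    W=v[:3]; D=[[-120,v[3],6],[-120,v[4],6]]
    return np.r_[(proj(ct,T(W,M+D))-np.array(t+dt)).ravel(),(proj(cs,T(W,M+D))-np.array(s+ds)).ravel()]
r=least_squares(f,[565,-174,-1.62,90,-90],x_scale=[1,1,.01,1,1],loss='soft_l1'); print(r.x,np.round(f(r.x).reshape(-1,2),1).tolist()); W=r.x[:3]
Q=[[-50,30,14],[50,30,14],[50,-30,14],[-50,-30,14],[-172,6,51],[-172,-6,51]]
print('corners in top crop', np.round((proj(ct,T((533.5,139.5,-1.693),Q))-[180,210]+.5)*5-.5).tolist())
for n,c in (('top',ct),('scene',cs)):
    for q in ('shuttle','shuttle_tab'):
        m=[x for x in trace(q,n)]; print(n,q,[(round(x['p'],2),np.round(x['at']).tolist(),int(x['mask'].sum())) for x in m])
# colour-based: orange centroid & white block top in top view, fit
def blob(c,lo,hi,win):
    r0,r1,c0,c1=win; h=cv2.cvtColor(c['frame'][r0:r1,c0:c1],cv2.COLOR_RGB2HSV)
    m=cv2.inRange(h,lo,hi); return m
m=blob(ct,(100,100,40),(125,255,255),(210,290,180,320)); 
ys,xs=np.nonzero(m); rect=cv2.minAreaRect(np.c_[xs+180,ys+210].astype(np.float32)); 
# maximise overlap of rendered blue+plate silhouette
def sil(c,S):
    im=np.zeros((480,640),np.uint8)
    for b,z0,z1 in ((( -50,50,-30,30),0,14),((-46,46,-26,26),14,26),((-142,-50,-7,7),5,15),((-172,-142,-6,6),5,51)):
        P=np.r_[np.array(box(*b,z0)),np.array(box(*b,z1))]
        p=cv2.convexHull(proj(c,T(S,P)).astype(np.float32)); cv2.fillConvexPoly(im,np.round(p*16).astype(int),255,shift=4)
    return im>0
ms=[]
for n,c in (('top',ct),('scene',cs)):
    L=proj(c,[[533,140,10]])[0]; x=min(trace('shuttle',n),key=lambda x:np.hypot(x['at'][1]-L[0],x['at'][0]-L[1])); ms.append(x['mask'])
from scipy.optimize import minimize
def cost(S): return sum(-(sil(c,S)&m).sum()/(sil(c,S)|m).sum() for c,m in zip((ct,cs),ms))
b=minimize(cost,[533.5,139.5,-1.7],method='Nelder-Mead',options=dict(initial_simplex=[[533.5,139.5,-1.7],[538,139.5,-1.7],[533,144,-1.7],[534,140,-1.66]]))
print('S',b.x,b.fun); S=b.x
a=cv2.resize(ct['frame'][210:290,180:320,::-1],None,fx=5,fy=5,interpolation=3)
crop(ct,210,290,180,320,5,shuttle_lines(S)+[(T(S,box(-50,50,-30,30,14)),(0,0,255))],'pics/st2.png')
crop(ct,160,310,360,610,3,washer_lines(W),'pics/wt2.png')
i1=cv2.imread('pics/st2.png');i2=cv2.imread('pics/wt2.png'); i1=cv2.resize(i1,(450,257)); i2=cv2.resize(i2,(563,338))
o=np.zeros((600,600,3),np.uint8); o[:257,:450]=i1; o[260:598,:563]=i2; cv2.imwrite('pics/both.png',o)
E
python3 fit.py
```

```text
[ 560.21993101 -175.24092629   -1.68700688  101.93450945  -87.00266145] [[0.9, -0.2], [-0.0, 0.3], [-0.9, -0.3], [0.0, -0.1], [-0.7, -0.5], [-1.7, -0.6], [-3.5, -0.6], [0.6, -1.5], [-1.7, 0.3], [-1.4, -0.3], [0.2, -0.5], [0.6, -0.7]]
corners in top crop [[374.0, 119.0], [617.0, 142.0], [603.0, 289.0], [359.0, 265.0], [55.0, 144.0], [52.0, 174.0]]
top shuttle [(0.97, [366.0, 180.0], 1796), (0.9, [247.0, 269.0], 1940), (0.3, [136.0, 320.0], 1510)]
top shuttle_tab [(0.72, [250.0, 272.0], 1808), (0.67, [361.0, 180.0], 1903)]
scene shuttle [(0.81, [235.0, 372.0], 1741), (0.66, [163.0, 432.0], 918), (0.38, [252.0, 143.0], 22762)]
scene shuttle_tab [(0.91, [163.0, 428.0], 925), (0.68, [237.0, 373.0], 1832)]
S [533.15175449 139.06456143  -1.71253483] -1.847352017821379
```

View pics/both.png

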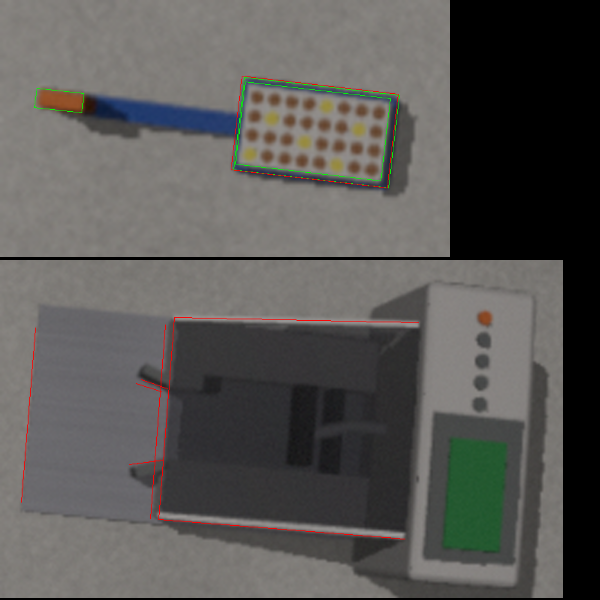

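Fit: washer at (560, -175), yaw -1.687; shuttle at (533, 139), yaw -1.7125. I'm moving above the plate with the tool at yaw 1.429.

Emit:
play_rows --hand 1 --rows '[[[0.908,-0.955,-0.34],[0,0,-0.781]],[[0.908,-0.955,-0.34],[0,0,-0.781]],[[0.908,-0.955,-0.34],[0,0,-0.781]],[[0.908,-0.955,-0.34],[0,0,-0.781]],[[0.908,-0.955,-0.34],[0,0,-0.781]],[[0.908,-0.955,-0.34],[0,0,-0.781]],[[0.908,-0.955,-0.34],[0,0,-0.781]],[[0.908,-0.955,-0.34],[0,0,-0.781]],[[0.908,-0.955,-0.34],[0,0,-0.781]],[[0.908,-0.955,-0.34],[0,0,-0.781]],[[0.908,-0.955,-0.34],[0,0,-0.781]],[[0.908,-0.955,-0.34],[0,0,-0.781]]]'

```text
time: 2.9
tool_pos: [534.1, 138.0, 118.1]
tcp_rot: [3.141, -0.0, 1.426]
contact_force: [1.0, 0.7, 0.3]
grip_width: 91.9
finger_force: 0.0
```

Emit:
play_rows --rows '[[[0,0,-0.9],[0,0,0]],[[0,0,-0.9],[0,0,0]],[[0,0,-0.9],[0,0,0]],[[0,0,-0.6],[0,0,0]],[[0,0,0],[0,0,0]]]'

```text
time: 3.52
tool_pos: [532.2, 138.9, 18.1]
tcp_rot: [-3.139, 0.001, 1.429]
contact_force: [0.7, 0.6, 0.9]
grip_width: 91.7
finger_force: 0.0
```

Emit:
play_rows --hand -1 --rows '[[[0,0,0],[0,0,0]],[[0,0,0],[0,0,0]],[[0,0,0],[0,0,0]],[[0,0,0],[0,0,0]],[[0,0,0],[0,0,0]],[[0,0,0],[0,0,0]]]'

```text
time: 4.28
tool_pos: [532.9, 139.0, 19.7]
tcp_rot: [-3.141, 0.0, 1.429]
contact_force: [-2.0, -0.3, 5.6]
grip_width: 59.7
finger_force: 30.0
```

Emit:
play_rows --rows '[[[0,0,0.7],[0,0,0]],[[0,0,0.7],[0,0,0]],[[0.15,-0.98,0],[0,0,0]],[[0.15,-0.98,0],[0,0,0]],[[0.15,-0.98,0],[0,0,0]],[[0.15,-0.98,0],[0,0,0.18]],[[0.15,-0.98,0],[0,0,0]],[[0.15,-0.98,0],[0,0,0]],[[0.15,-0.98,0],[0,0,0]],[[0.15,-0.98,0],[0,0,0]],[[0,0,0],[0,0,0]],[[0,0,0],[0,0,0]]]'

```text
time: 5.78
tool_pos: [568.6, -95.7, 60.7]
tcp_rot: [-3.14, -0.0, 1.454]
contact_force: [-0.6, -0.4, -3.3]
grip_width: 59.4
finger_force: 30.0
```

```bash
python3 - <<'E'
from h import *
o=get_obs(); print(o['tool_pos'],o['tcp_rot'],o['contact_force'],o['moment'])
W=(560.2,-175.2,-1.687); p=o['tool_pos']; S=(p[0],p[1],o['tcp_rot'][2]-np.pi)
a=capture('top'); crop(a,160,310,300,550,3,washer_lines(W)[:9]+shuttle_lines(S,p[2]-19.4),'pics/a.png')
b=capture('scene'); crop(b,180,330,150,400,3,washer_lines(W)[:9]+shuttle_lines(S,p[2]-19.4),'pics/b.png')
i=np.vstack([cv2.resize(cv2.imread(f'pics/{k}.png'),(500,300)) for k in 'ab']); cv2.imwrite('pics/ab.png',i)
E
```

```text
[568.62109027 -95.73652241  60.74743232] [-3.14033594e+00 -4.94367230e-04  1.45405923e+00] [-0.57675801 -0.41131904 -3.32497987] [-0.15560131  0.09390674 -0.01478993]
```

View pics/ab.png

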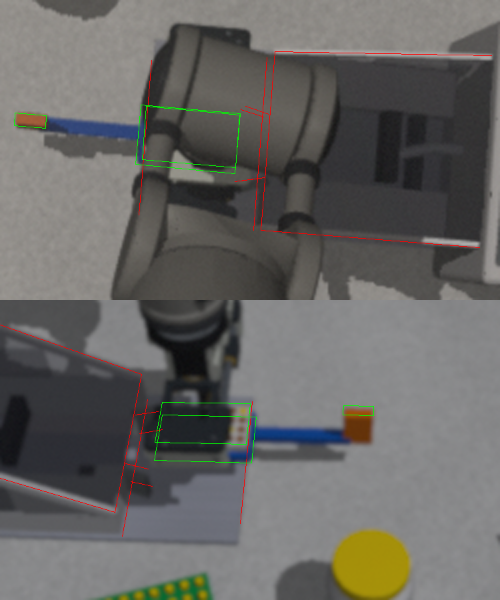

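The held shuttle matches the model: level, and aligned with the mouth ahead. I'm lowering it to the deck.

Emit:
play_rows --rows '[[[0.02,-0.05,-0.5],[0,0,0]],[[0,0,-0.45],[0,0,0]],[[0,0,-0.15],[0,0,0]],[[0,0,-0.05],[0,0,0]],[[0,0,0],[0,0,0]],[[0,0,0],[0,0,0]]]'

```text
time: 6.62
tool_pos: [570.0, -97.8, 27.2]
tcp_rot: [3.141, 0.0, 1.454]
contact_force: [0.3, -0.3, -2.7]
grip_width: 59.4
finger_force: 30.0
```

Emit:
play_rows --rows '[[[0,0,-0.05],[0,0,0]],[[-0.027,-0.23,0],[0,0,0]],[[-0.027,-0.23,0],[0,0,0]],[[-0.027,-0.23,0],[0,0,0]],[[-0.027,-0.23,0],[0,0,0]],[[0,0,0],[0,0,0]],[[0,0,0],[0,0,0]]]'

```text
time: 7.5
tool_pos: [566.7, -126.4, 25.8]
tcp_rot: [3.141, 0.002, 1.454]
contact_force: [-0.7, -1.7, 4.6]
grip_width: 59.7
finger_force: 30.0
```

Emit:
play_rows --hand 1 --rows '[[[0,0,0],[0,0,0]],[[0,0,0],[0,0,0]],[[0,0,0],[0,0,0]],[[0,0,0],[0,0,0]],[[0,0,0.8],[0,0,0]],[[0,0,0.9],[0,0,0]],[[0.12,0.95,0],[0,0,0]],[[0.12,0.95,0],[0,0,0]],[[0.12,0.95,0],[0,0,0]],[[0.12,0.95,0],[0,0,0]],[[0.12,0.95,0],[0,0,0]],[[0,0.45,0],[0,0,0]]]'

```text
time: 9.0
tool_pos: [584.5, 32.1, 76.3]
tcp_rot: [3.142, -0.0, 1.456]
contact_force: [-0.8, -0.1, -0.2]
grip_width: 91.4
finger_force: 0.0
```

```bash
python3 - <<'E'
from h import *
o=get_obs(); print(o['tool_pos'],o['tcp_rot'],o['contact_force'])
W=(560.2,-175.2,-1.687); S=(566.7,-126.4,-1.687)
for n in('top','scene'):
    c=capture(n)
    print(n,proj(c,T(S,[[-157,0,40],[0,0,0]]))[:,::-1].round(), [(round(x['p'],2),np.round(x['at']).tolist(),np.round(ray(c,x['at'],46)[:2]).tolist()) for x in pinpoint('shuttle_tab',n)])
    if n=='top': crop(c,160,310,300,550,3,washer_lines(W)[:9]+shuttle_lines(S,6),'pics/a.png')
    else: crop(c,180,330,150,400,3,washer_lines(W)[:9]+shuttle_lines(S,6),'pics/b.png')
i=np.vstack([cv2.resize(cv2.imread(f'pics/{k}.png'),(500,300)) for k in 'ab']); cv2.imwrite('pics/ab2.png',i)
E
```

```text
[584.4843652   32.05218042  76.25665454] [ 3.14156658e+00 -3.02547497e-05  1.45585289e+00] [-0.82776115 -0.05448409 -0.15857176]
top [[223. 331.]
 [231. 406.]] []
scene [[251. 313.]
 [261. 240.]] [(0.94, [121.0, 435.0], [188.0, 389.0]), (0.62, [254.0, 316.0], [597.0, 34.0])]
```

View pics/ab2.png

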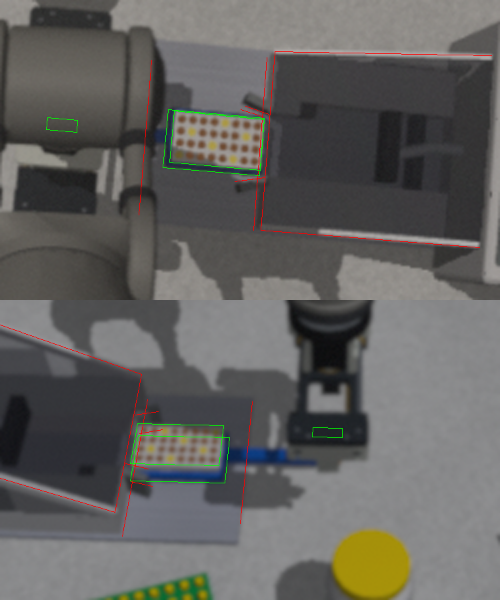

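The plate sits on the deck with its front between the cheeks, as modelled. Now I grip the tab.

Emit:
play_rows --rows '[[[0,-0.06,-0.6],[0,0,0]],[[0,0,-0.64],[0,0,0]],[[0,0,0],[0,0,0]]]'

```text
time: 9.57
tool_pos: [583.5, 27.8, 37.9]
tcp_rot: [-3.139, 0.0, 1.453]
contact_force: [0.0, -0.3, -0.4]
grip_width: 91.9
finger_force: 0.0
```

Emit:
play_rows --hand -1 --rows '[[[0,0,0],[0,0,0]],[[0,0,0],[0,0,0]],[[0,0,0],[0,0,0]],[[0,0,0],[0,0,0]],[[0,0,0],[0,0,0]],[[0,0,0],[0,0,0]],[[0,0,0],[0,0,0]],[[0,0,0],[0,0,0]],[[0,0,0],[0,0,0]]]'

```text
time: 10.7
tool_pos: [584.5, 28.9, 39.1]
tcp_rot: [3.141, 0.0, 1.455]
contact_force: [0.0, -0.1, 0.0]
grip_width: 11.9
finger_force: 30.0
```

Emit:
play_rows --rows '[[[-0.039,-0.331,0],[0,0,0]],[[-0.039,-0.331,0],[0,0,0]],[[-0.039,-0.331,0],[0,0,0]],[[-0.039,-0.331,0],[0,0,0]]]'

```text
time: 11.2
tool_pos: [579.7, -11.7, 39.1]
tcp_rot: [-3.142, -0.0, 1.454]
contact_force: [-0.3, 2.0, -0.2]
grip_width: 11.8
finger_force: 30.0
```

Emit:
play_rows --rows '[[[-0.039,-0.331,0],[0,0,0]],[[-0.039,-0.331,0],[0,0,0]],[[-0.039,-0.331,0],[0,0,0]],[[-0.039,-0.331,0],[0,0,0]]]'

```text
time: 11.7
tool_pos: [575.0, -51.2, 39.1]
tcp_rot: [3.142, 0.0, 1.454]
contact_force: [0.3, 1.9, 0.1]
grip_width: 12.1
finger_force: 30.0
```

Emit:
play_rows --rows '[[[-0.039,-0.331,0],[0,0,0]],[[-0.039,-0.331,0],[0,0,0]],[[-0.039,-0.331,0],[0,0,0]],[[-0.039,-0.331,0],[0,0,0]]]'

```text
time: 12.2
tool_pos: [570.4, -90.9, 39.1]
tcp_rot: [3.142, 0.0, 1.454]
contact_force: [-0.2, 0.9, -0.4]
grip_width: 12.0
finger_force: 30.0
```

Emit:
play_rows --rows '[[[-0.0195,-0.1655,0],[0,0,0]],[[-0.0195,-0.1655,0],[0,0,0]]]'

```text
time: 12.45
tool_pos: [569.2, -100.5, 39.1]
tcp_rot: [3.142, -0.0, 1.454]
contact_force: [-0.2, 1.9, -0.1]
grip_width: 11.7
finger_force: 30.0
```

Emit:
play_rows --rows '[[[-0.008,-0.066,0],[0,0,0]],[[-0.008,-0.066,0],[0,0,0]],[[-0.008,-0.066,0],[0,0,0]],[[-0.008,-0.066,0],[0,0,0]]]'

```text
time: 12.95
tool_pos: [568.3, -108.1, 39.1]
tcp_rot: [3.142, 0.0, 1.455]
contact_force: [-0.2, 1.0, 0.4]
grip_width: 12.1
finger_force: 30.0
```

Emit:
play_rows --rows '[[[-0.008,-0.066,0],[0,0,0]],[[-0.008,-0.066,0],[0,0,0]]]'

```text
time: 13.2
tool_pos: [567.8, -112.2, 39.1]
tcp_rot: [3.142, 0.0, 1.454]
contact_force: [0.2, 1.5, -0.9]
grip_width: 12.2
finger_force: 30.0
```

Emit:
play_rows --rows '[[[-0.008,-0.066,0],[0,0,0]],[[-0.008,-0.066,0],[0,0,0]]]'

```text
time: 13.45
tool_pos: [567.4, -116.2, 39.1]
tcp_rot: [3.141, -0.0, 1.454]
contact_force: [0.0, 0.6, -0.7]
grip_width: 11.6
finger_force: 30.0
```

Emit:
play_rows --rows '[[[-0.008,-0.066,0],[0,0,0]],[[-0.008,-0.066,0],[0,0,0]]]'

```text
time: 13.7
tool_pos: [566.9, -120.1, 39.1]
tcp_rot: [3.141, 0.0, 1.454]
contact_force: [0.2, 2.1, -1.7]
grip_width: 11.7
finger_force: 30.0
```

Emit:
play_rows --rows '[[[-0.008,-0.066,0],[0,0,0]],[[-0.008,-0.066,0],[0,0,0]]]'

```text
time: 13.95
tool_pos: [567.0, -121.0, 39.5]
tcp_rot: [3.141, -0.005, 1.453]
contact_force: [4.1, 21.2, 5.4]
grip_width: 11.9
finger_force: 30.0
```

The stop is felt at 21 N (TCP y ≈ -121). I'm backing off 2 mm and shifting to the pocket side.

Emit:
play_rows --rows '[[[0.01,0.09,0],[0,0,0]],[[0.01,0.09,0],[0,0,0]],[[0,0,0],[0,0,0]]]'

```text
time: 14.32
tool_pos: [567.0, -118.7, 39.1]
tcp_rot: [3.141, 0.0, 1.454]
contact_force: [-0.4, 0.8, -1.0]
grip_width: 11.7
finger_force: 30.0
```

Emit:
play_rows --rows '[[[0.066,-0.008,0],[0,0,0]],[[0.066,-0.008,0],[0,0,0]],[[0.066,-0.008,0],[0,0,0]]]'

```text
time: 14.7
tool_pos: [572.9, -119.4, 39.1]
tcp_rot: [-3.141, 0.0, 1.454]
contact_force: [-2.3, -0.9, -0.2]
grip_width: 11.6
finger_force: 30.0
```

Emit:
play_rows --rows '[[[0.066,-0.008,0],[0,0,0]],[[0.066,-0.008,0],[0,0,0]]]'

```text
time: 14.95
tool_pos: [577.0, -119.8, 39.1]
tcp_rot: [-3.142, -0.0, 1.454]
contact_force: [-2.8, 0.5, -0.1]
grip_width: 12.0
finger_force: 30.0
```

Emit:
play_rows --rows '[[[0.033,-0.004,0],[0,0,0]],[[0.033,-0.004,0],[0,0,0]]]'

```text
time: 15.2
tool_pos: [578.9, -120.0, 39.1]
tcp_rot: [-3.142, -0.0, 1.454]
contact_force: [-1.5, -0.1, 0.7]
grip_width: 11.8
finger_force: 30.0
```

Emit:
play_rows --rows '[[[0.033,-0.004,0],[0,0,0]],[[0.033,-0.004,0],[0,0,0]]]'

```text
time: 15.45
tool_pos: [581.0, -120.2, 39.1]
tcp_rot: [3.142, -0.0, 1.454]
contact_force: [-1.7, 0.8, 0.6]
grip_width: 12.2
finger_force: 30.0
```

Emit:
play_rows --rows '[[[0.033,-0.004,0],[0,0,0]],[[0.033,-0.004,0],[0,0,0]]]'

```text
time: 15.7
tool_pos: [583.0, -120.5, 39.1]
tcp_rot: [3.141, 0.0, 1.454]
contact_force: [-1.4, 0.6, -0.5]
grip_width: 12.0
finger_force: 30.0
```

Emit:
play_rows --rows '[[[0.033,-0.004,0],[0,0,0]],[[0,0,0],[0,0,0]]]'

```text
time: 15.95
tool_pos: [583.9, -120.6, 39.1]
tcp_rot: [3.141, -0.0, 1.454]
contact_force: [-2.3, 0.6, 0.3]
grip_width: 11.6
finger_force: 30.0
```

Emit:
play_rows --rows '[[[0.033,-0.004,0],[0,0,0]],[[0,0,0],[0,0,0]]]'

```text
time: 16.2
tool_pos: [584.5, -120.5, 39.1]
tcp_rot: [-3.141, -0.0, 1.454]
contact_force: [-3.8, 1.3, 2.0]
grip_width: 11.6
finger_force: 30.1
```

```bash
python3 - <<'E'
from h import *
o=get_obs(); print(o['tool_pos'],o['tcp_rot'],o['contact_force'],o['moment'])
E
```

```text
[ 584.49572131 -120.5063687    39.09432543] [-3.14079451e+00 -3.02568627e-04  1.45419392e+00] [-3.84574223  1.32795777  1.98510296] [ 0.07770392  0.65858595 -0.42626843]
```

Emit:
play_rows --rows '[[[0.03,-0.004,0],[0,0,0]],[[0,0,0],[0,0,0]]]'

```text
time: 16.45
tool_pos: [585.2, -120.4, 39.0]
tcp_rot: [-3.14, -0.001, 1.454]
contact_force: [-4.5, 2.3, 2.1]
grip_width: 11.8
finger_force: 30.2
```

```bash
python3 - <<'E'
from h import *
o=get_obs(); p=o['tool_pos']; print(p,o['tcp_rot'],o['contact_force'],o['moment'])
W=(560.2,-175.2,-1.687); 
S=T((p[0],p[1],-1.687),[[157,0,0]])[0]; S=(S[0],S[1],-1.687); print(S)
for n,w in(('top',(160,310,360,610)),('scene',(170,320,30,280))):
    c=capture(n)
    crop(c,*w,3,shuttle_lines(S,6),f'pics/{n[0]}3.png')
    print([(round(x['p'],2),np.round(x['at']).tolist(),np.round(ray(c,x['at'],6)[:2]).tolist()) for x in pinpoint('shuttle',n)])
i=np.vstack([cv2.resize(cv2.imread(f'pics/{k}3.png'),(500,300)) for k in 'ts']); cv2.imwrite('pics/ab3.png',i)
E
```

```text
[ 585.17393734 -120.42373871   39.02067101] [-3.14018319e+00 -6.19096071e-04  1.45403348e+00] [-4.45639452  2.33957027  2.10365633] [ 0.24028003  0.86530673 -0.49788176]
(np.float64(566.9709919008436), np.float64(-276.364922423399), -1.687)
[(0.76, [354.0, 184.0], [324.0, 340.0])]
[(0.71, [169.0, 426.0], [327.0, 337.0])]
```

View pics/ab3.png

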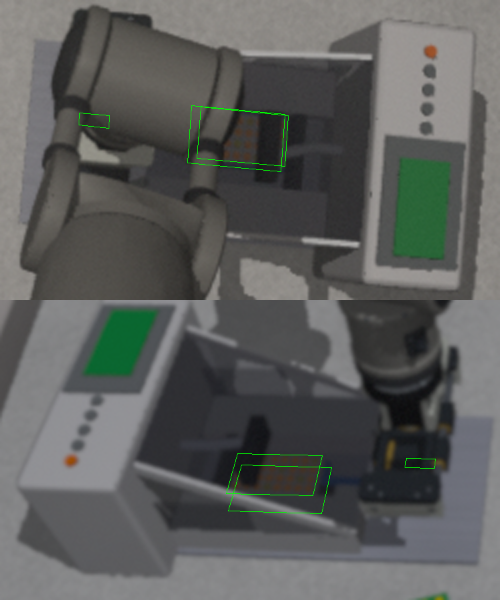

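The plate is seated under the hood as modelled, against the pocket wall (side force 4.5 N, rising moment). I'm relieving the load, releasing and lifting away.

Emit:
play_rows --rows '[[[-0.045,0.004,0],[0,0,0]],[[0,0,0],[0,0,0]],[[0,0,0],[0,0,0]]]'

```text
time: 17.02
tool_pos: [584.3, -120.6, 39.1]
tcp_rot: [-3.141, -0.0, 1.454]
contact_force: [-4.0, 2.1, 2.1]
grip_width: 11.6
finger_force: 30.1
```

Emit:
play_rows --hand 1 --rows '[[[0,0,0],[0,0,0]],[[0,0,0],[0,0,0]],[[0,0,0],[0,0,0]],[[0,0,0],[0,0,0]],[[0,0,0],[0,0,0]],[[0,0,0.5],[0,0,0]],[[0,0,0.9],[0,0,0]],[[0,0,0.9],[0,0,0]],[[-0.3,0.95,0.9],[0,0,0]],[[-0.6,0.95,0.9],[0,0,0]],[[-0.9,0.95,0.9],[0,0,0]],[[-0.9,0.95,0],[0,0,0]]]'

```text
time: 18.52
tool_pos: [503.9, -6.0, 192.4]
tcp_rot: [3.135, 0.0, 1.454]
contact_force: [0.1, 0.5, -0.7]
grip_width: 92.1
finger_force: 0.0
```

Emit:
play_rows --rows '[[[-0.9,0.95,0],[0,0,0]],[[-0.9,0.95,0],[0,0,0]],[[-0.9,0.95,0],[0,0,0]],[[-0.9,0.95,0],[0,0,0]],[[-0.9,0.9,0],[0,0,0]],[[0,0,0],[0,0,0]]]'

```text
time: 19.27
tool_pos: [367.0, 135.5, 190.1]
tcp_rot: [3.141, -0.0, 1.457]
contact_force: [0.0, 0.7, 0.4]
grip_width: 91.9
finger_force: 0.0
```

```bash
python3 - <<'E'
from h import *
o=get_obs(); print(o['time'],o['tool_pos'],o['contact_force'])
S=(566,-276.3,-1.687)
for n,w in(('top',(160,310,360,610)),('scene',(170,320,30,280))):
    c=capture(n)
    crop(c,*w,3,shuttle_lines(S,6)[2:],f'pics/{n[0]}4.png')
    print(n,proj(c,T(S,[[-157,0,46]]))[:,::-1],[(round(x['p'],2),np.round(x['at'],1).tolist(),np.round(ray(c,x['at'],46)[:2]).tolist()) for x in pinpoint('shuttle_tab',n)])
i=np.vstack([cv2.convertScaleAbs(cv2.resize(cv2.imread(f'pics/{k}4.png'),(500,300)),alpha=1.8) for k in 'ts']); cv2.imwrite('pics/ab4.png',i)
E
```

```text
19.275 [366.97318634 135.45859936 190.13769109] [0.00664617 0.67954394 0.35896276]
top [[220.77153618 405.85147497]] [(0.81, [223.8, 407.1], [578.0, -123.0]), (0.72, [425.8, 156.8], [183.0, 392.0])]
scene [[254.11007075 240.41420965]] [(0.8, [118.5, 438.4], [178.0, 402.0]), (0.7, [254.5, 239.7], [585.0, -122.0])]
```

View pics/ab4.png

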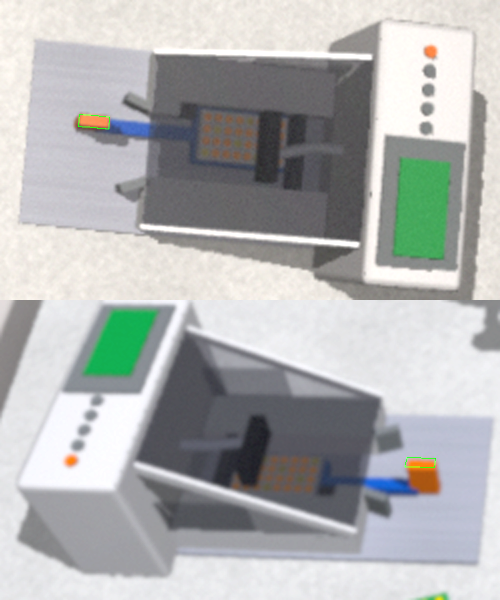

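The brightened view shows the plate behind the shoulder under the hood (top crop ≈ (240, 137)). It is square, the orange tab stands free outside at (93, 121), and the arm is clear. I'm handing in.

```bash
python3 -c "
from plant import bot
print(bot.close_job())"
```

```text
the job is handed in; nothing more can be done
None
```

I loaded the shuttle against the inner stop (felt at about 21 N), shifted it fully to the pocket side behind the shoulder, released it and handed the job in at about 19 s; no pass/fail result came back.

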